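# Open the air cleaner: release three captive knobs and lift off the cover

### The arm

A 6-joint arm with a two-finger parallel gripper is mounted at the origin on the work surface. World frame = base frame: x ahead of the robot, y to its left, z up, the work surface at z = 0. Lengths are in m, angles in rad, forces in N, time in s.
With the tool pointing down it reaches from about 0.3 to 0.875 m from the base axis. Payload 4.2 kg.
Tool frame: the origin (TCP) lies at the very end of the fingers, on their centre line; the grasp point (between the pads) lies arm.grip_depth behind it (arm.grip_depth is the distance from the TCP to the grasp point, in m); z points along the fingers, y is the line along which they close (so a half turn about z gives the same grasp; the last joint's range is limited). The gripper opens to 85 mm and grips with 20 to 120 N. Pads are 22 mm wide; open, the fingers measure 114 mm over their backs; the gripper's body (76 mm by 85 mm) begins 54 mm behind the grasp point. The pads swing forward as they close: fully open they stand 13 mm farther back than shut.
Start: joints at [1.256, 0.32, 1.565, -0, 1.257, -0.02], TCP at [0.167, 0.55, 0.231] pointing down, gripper open.
Joint ranges: [-3.11, 3.11], [-0.84, 2.01], [0.21, 2.61], [-1.34, 4.49], [0.05, 2.63], [-2.56, 2.56]. Speed limits (rad/s): [2.57, 2.57, 3.14, 3.14, 3.14, 3.14].

### API

Orientations are given as a rotation vector (axis times angle).
In Python, from bench import readout, eyes, hand_in, arm gives the robot as it stands.
- The arm moves only by the tool move_arm, never from a script. Its argument "increments" is a list that holds one entry, the list of rows, each a list of 7 numbers: the shift along the tool's x, y, z in mm, then the turn, a rotation vector about the tool's x, y, z in degrees, then the finger opening in mm, from 0 to 85.4. In form: [[[tx, ty, tz, ax, ay, az, claw], ...]]. A call has 1 to 5 rows; each row is the pose to reach, as a shift and turn from the pose commanded when the call began, along the tool's axes at that moment; what a row does not reach only later rows make up. A row lasts 1/12 s, in which the tool goes at most 41.7 mm and 7.16 degrees, less where a joint would pass 70% of its speed; a pose out of reach is approached as far as the arm can. A call with a gripper value outside its range is refused whole. The fingers move at their own pace and stop on an object; "newtons" is the grip in N (left out, the last holds). Time passes only in rows, so rows that repeat a pose let the fingers close. It gives the time, the measured TCP pose, the force, the opening and the grip force at its end, in the units of the state.
- readout.sense(): the state, without advancing time (a new reading comes with each control period).
- eyes.read_camera(name): name is "scene" or "top"; returns a dict with "image" (420x560x3 uint8, red, green, blue), "z_map" (420x560 float32, m along the optical axis (not along the pixel's ray), 0 where there is no reading), "intrinsics" (3x3 intrinsics, pixels), "camera_from_world" (4x4, takes a point from world to camera coordinates). Camera axes: x right, y down, z forward; pixel columns grow to the right and rows downward; lengths in m; the calibration is good to about 2 mm. A picture is of the moment at which its call begins.
- hand_in(): hands the job in; it is judged then, once.
The state is a dict: "clock": time; "joints": joint angles; "qd": joint speeds; "joint_torque": joint torques, N m; "tcp_pos": TCP position; "orientation": TCP orientation; "ft_force": force on the tool from outside, world axes, zero at the start; "torque": the same for the moment, N m; "opening": finger opening in m; "grasp_force": force on a finger pad.
Only numpy, scipy, OpenCV 4.12 (cv2) and the standard library are available. Lean on these libraries where they do the work, as an engineer would, in place of code of your own. Each camera call takes 0.05 s, during which the arm holds its last target. There are 200 camera calls.

### The job

Open the engine air cleaner so its filter can be checked: turn each of the three red captive knobs counter-clockwise all the way to its stop. Then tip the grey cover up at its knob edge to ease the two tongues at its back out of their slots without forcing them, lift it off, and lay it gently, right way up, on the middle of the black rubber mat, with the knobs left fully released. Leave the other things on the bench where they are.

Things in the scene. Friction and masses are not known exactly. Their poses are not given: they have to be found in the camera images.
- airbox: Fixed black air cleaner base on a plywood board 190 x 230 x 18 mm (x, y, z); origin under the board's centre, on the bench; own x points from the knob edge to the tongue edge, z up. Open box 128 x 188 mm, rim 88 mm up; inside, a filter in an orange frame, its top below 55 mm. Outlet pipe at the back, under the rim, to x = 110 mm. Stands left or right on the bench.
- slots (a point): Fixed point midway between the two tongue slots (y = +/-55 mm), on their sill at rim height: (77, 0, 88) mm in the airbox frame, axes as the airbox. Each slot is 9 mm high above the sill and 34 mm wide, in a keeper 6 mm thick with an 8 mm roof. Tipped up, the cover hinges about the line through this point along own y; the slots bind beyond about 0.55 rad.
- cover: Loose grey cover with its knobs, 140 (x) x 200 (y) mm, 0.3-0.5 kg; origin at the centre of its lower skirt edge, x from knob edge to tongue edge, z up. Skirt 24 mm deep on the knob edge and both sides (it stands on them), plate 24 to 28 mm up. Seated: plate on the box's rim, origin 64 mm over the airbox origin, same axes, 2 to 3 mm of play. A knob over 0.2 rad short of its stop locks it.
- cover_rib (a point): Grip point in the cover's grey grab rib, (20, 0, 50) mm in the cover's frame. The rib is 16 mm thick along the cover's x, 90 mm long along its y and 32 mm tall over the plate; its top is 10 mm above this point. To be pinched from above across its thickness.
- cover_tongues (a point): Point midway between the cover's two tongues (26 mm wide, 4 mm thick, at y = +/-55 mm), (78, 0, 26) mm in the cover's frame. They reach 13 mm into the slots, so lifted or drawn level the cover jams: tip it 0.2 to 0.45 rad, knob edge up, about the slots, then draw it 20 mm or more towards the knob edge and up.
- knob_left (a joint): Turn of the left red knob (rad): 0 fully locked, 1.571 fully released at a hard stop; starts at 0.1 to 0.45. Grows turning counter-clockwise seen from above; friction of about 0.08 N m holds it where it is left. Its grip bar lies along the cover's x at 0 and along the cover's y at 1.571 (bar yaw = cover yaw + this value).
- knob_mid (a joint): Turn of the middle red knob (rad): 0 fully locked, 1.571 fully released at a hard stop; starts at 0.1 to 0.45. Grows turning counter-clockwise seen from above; friction of about 0.08 N m holds it where it is left. Its grip bar lies along the cover's x at 0 and along the cover's y at 1.571 (bar yaw = cover yaw + this value).
- knob_right (a joint): Turn of the right red knob (rad): 0 fully locked, 1.571 fully released at a hard stop; starts at 0.1 to 0.45. Grows turning counter-clockwise seen from above; friction of about 0.08 N m holds it where it is left. Its grip bar lies along the cover's x at 0 and along the cover's y at 1.571 (bar yaw = cover yaw + this value).
- knob_left_grip (a point): On the turning axis of the left (+y) red knob, at (-40, 66, 54) mm in the cover's frame; turns with the knob. Grip bar: 38 mm long on this entry's own x, 12 mm thick (y), from 20 mm below this point to 8 mm above it, on a round flange 34 mm wide, 6 mm high. The cover's plate is 26 mm below. A white line marks the bar's own -x end, above a hidden pawl.
- knob_mid_grip (a point): On the turning axis of the middle red knob, at (-40, 0, 54) mm in the cover's frame; turns with the knob. Grip bar: 38 mm long on this entry's own x, 12 mm thick (y), from 20 mm below this point to 8 mm above it, on a round flange 34 mm wide, 6 mm high. The cover's plate is 26 mm below. A white line marks the bar's own -x end, above a hidden pawl.
- knob_right_grip (a point): On the turning axis of the right (-y) red knob, at (-40, -66, 54) mm in the cover's frame; turns with the knob. Grip bar: 38 mm long on this entry's own x, 12 mm thick (y), from 20 mm below this point to 8 mm above it, on a round flange 34 mm wide, 6 mm high. The cover's plate is 26 mm below. A white line marks the bar's own -x end, above a hidden pawl.
- mat: Fixed black rubber mat with green lines, 200 mm (x) x 240 mm (y), 4 mm thick, origin at the centre of its underside on the bench; on the other side of the bench from the air cleaner.
- mat_centre (a point): Middle of the mat's upper face, 4 mm above the bench.
- socket: Bystander: chrome spark plug socket standing upright, 29 mm diameter, 65 mm tall, between the air cleaner and the mat; origin at its foot.
- coupler: Bystander: white PVC coupler (open tube) standing upright, 48 mm diameter, 72 mm tall, between the air cleaner and the mat; origin at its foot.
- scraper: Bystander: blue plastic putty scraper, about 195 mm long along its own x, 75 mm wide, 16 mm thick, lying along the left side of the bench; origin on its underside about the middle.
- spray: Bystander: yellow aerosol can with red cap standing at the far side, 60 mm diameter, about 190 mm tall; origin at its foot.
- driver: Bystander: screwdriver with a yellow handle lying at the far side; origin on its underside.
- dowel_center (a point): Bystander: wooden dowel 25 mm diameter, 200 mm long, lying along the right side of the bench; this point is its centre, long axis its own x.

How it is judged:
On the way, in this order (a step that is already met when the one before it is completed fails the run):
1. All three knobs are turned counter-clockwise to their stops (within 0.12 rad), the cover still seated in its place (within 12 mm) (value of joint each of knob_left, knob_mid, knob_right above 1.45 rad and distance of cover from where it was at the start of the episode below 0.012 m), for 0.2 s.
2. The cover is tipped knob edge up by more than 0.10 rad (6 degrees) with its tongues still in the slots (angle between cover's own z axis and vertical above 0.1 rad and x of cover_tongues in the frame of airbox above 0.068 m and z of cover_tongues in the frame of airbox below 0.098 m and z of cover in the frame of airbox above 0.068 m), for 0.1 s.
At the end, for the whole second after the job is handed in: The cover lies at rest flat and right way up on the mat (its skirt down on it, tilt below 0.08 rad), its centre within 50 mm of the mat's middle, all three knobs within 0.12 rad of their released stops (value of joint each of knob_left, knob_mid, knob_right above 1.45 rad and horizontal distance between cover and mat_centre below 0.05 m and angle between cover's own z axis and vertical below 0.08 rad and height (world z) of cover between -0.002 and 0.01 m and linear speed of cover below 0.02 m/s and angular speed of cover below 0.1 rad/s); the robot touches nothing.
It fails at once if the cover is let go or dropped while it is off the box and still more than 12 mm above the mat (horizontal distance between cover and airbox above 0.1 m and height (world z) of cover above 0.016 m and contact force between the fingers and cover below 0.2 N and linear speed of cover above 0.15 m/s).
It fails at once if the cover is banged down on the mat (over 60 N) (contact force between cover and mat above 60 N).
It fails at once if the cover is wrenched out of its slots: it bears on the box with over 50 N while it is tipped by more than 0.05 rad (angle between cover's own z axis and vertical above 0.05 rad and contact force between cover and airbox above 50 N).
It fails at once if one of the other things (socket, coupler, scraper, can, screwdriver, dowel) is shifted by more than 30 mm (distance of any of socket, coupler, scraper, spray, driver, dowel_center from where it was at the start of the episode above 0.03 m).
It also fails if it takes over 72 s, if anything falls off the work surface, if the arm or the gripper's body presses on something with over 40 N, if the wrist force passes 120 N, or if a joint passes its speed limit or range.

## Working session

There is one attempt and no reset: what is moved stays moved. The work goes in short steps, Python scripts to look and compute and a tool call to move; the robot and the scene stay as the last step left them, time stands still between calls to the robot, and variables do not carry over. Pictures are saved under pics/ and viewed, at most 10 in all, crops included, and the job is handed in when it is done.

Besides the shell and the picture viewer there is one more tool, called as name(argument=value, ...) on one line, values as JSON. move_arm: Moves the arm, as the interface text tells. Its arguments: {"type":"object","properties":{"increments":{"type":"array","items":{"type":"array","items":{"type":"array","items":{"type":"number"}}}},"newtons":{"type":"number"}},"required":["increments"]}

```bash
mkdir -p pics; ls; python3 - <<'E'
from bench import readout, eyes, arm
import cv2,numpy as np
print(readout.sense(), arm.grip_depth)
for n in("scene","top"):
    c=eyes.read_camera(n); np.savez(f"pics/{n}0.npz",**c)
    cv2.imwrite(f"pics/{n}0.png",c["image"][:,:,::-1]); print(c["intrinsics"],c["camera_from_world"])
E
```

```text
pics
{'clock': 0.0, 'joints': array([ 1.25599740e+00,  3.20269510e-01,  1.56573477e+00, -8.50439004e-06,
        1.25740424e+00, -1.99727310e-02]), 'qd': array([-9.73843679e-05,  2.51417308e-04, -1.68301987e-03,  6.41628848e-04,
       -3.84605067e-04, -9.58821354e-04]), 'joint_torque': array([ 5.89329320e-04, -4.15528357e+01, -2.34156060e+01,  3.93162077e-05,
        8.37392989e-03,  1.47014782e-05]), 'tcp_pos': array([0.16690914, 0.549711  , 0.23047349]), 'orientation': array([-4.61388914e-01, -3.10722804e+00,  2.81434039e-03]), 'ft_force': array([-0.16790834, -1.2990159 , -1.25113625]), 'torque': array([ 0.06277075, -0.03111777, -0.01164996]), 'grasp_force': 0.0, 'opening': 0.08531689669658168} 0.0187
[[535.48775086   0.         277.66920085]
 [  0.         535.48775086 205.7037431 ]
 [  0.           0.           1.        ]] [[ 3.89759601e-01  9.20916258e-01 -8.35808385e-04 -2.50389106e-01]
 [ 7.91045760e-01 -3.35258900e-01 -5.11710930e-01 -4.17321014e-01]
 [-4.71523128e-01  1.98783085e-01 -8.59157276e-01  1.66243715e+00]
 [ 0.00000000e+00  0.00000000e+00  0.00000000e+00  1.00000000e+00]]
[[462.13705121   0.         281.30809902]
 [  0.         462.13705121 215.11562984]
 [  0.           0.           1.        ]] [[-0.01085128 -0.99974305  0.0199021   0.00257352]
 [-0.99550495  0.00892827 -0.09428771  0.60394216]
 [ 0.09408579 -0.02083578 -0.99534604  1.35129722]
 [ 0.          0.          0.          1.        ]]
```

```bash
python3 - <<'E'
import cv2
for n in("scene","top"):
    a=cv2.imread(f"pics/{n}0.png"); cv2.imwrite(f"pics/{n}0b.png",cv2.resize(a,(800,600)))
E
```

```text
(no output)
```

View pics/top0b.png

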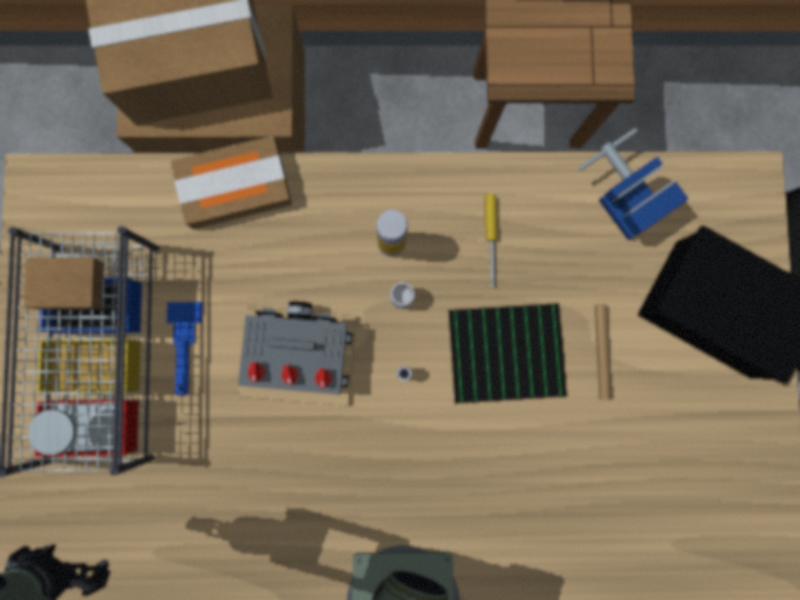

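View pics/scene0b.png

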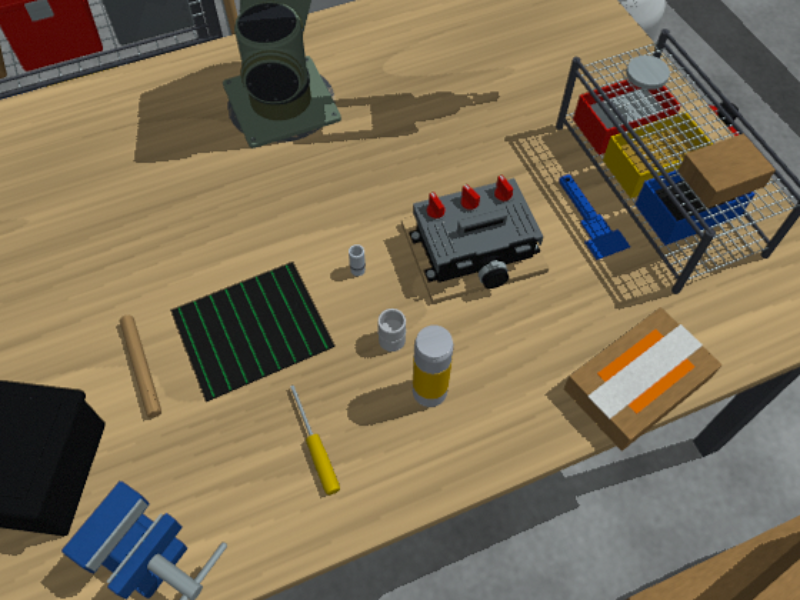

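The top view shows the air cleaner on the left (enlarged px about 295,355) with knobs at (256,372), (290,375) and (323,378), and the mat at (507,353). The socket is at (404,374) and the coupler at (402,294), both between the two. The scene view agrees.

```bash
cat > h.py <<'E'
import numpy as np,cv2
from scipy.spatial.transform import Rotation as R
def cloud(c):
    z=c["z_map"];K=c["intrinsics"];v,u=np.indices(z.shape)
    p=np.stack([(u-K[0,2])*z/K[0,0],(v-K[1,2])*z/K[1,1],z],-1)
    T=np.linalg.inv(c["camera_from_world"]); w=p@T[:3,:3].T+T[:3,3]; w[z==0]=np.nan
    return w
def rgb(c): return c["image"].astype(int)
def knobs(c,lo=.112):
    w=cloud(c);i=rgb(c);r=(i[...,0]>90)&(i[...,1]<60)&(w[...,2]>lo)&(w[...,2]<.14)&(np.hypot(w[...,0]-.5,w[...,1]-.2)<.25)
    n,l,s,ce=cv2.connectedComponentsWithStats(r.astype(np.uint8),connectivity=8)
    out=[]
    for k in range(1,n):
        if s[k,4]<8: continue
        q=w[l==k]; e=cv2.PCACompute2(q[:,:2].astype(np.float32),None)
        a=np.arctan(e[1][0,1]/e[1][0,0]); out.append((q[:,:2].mean(0).round(4),q[:,2].max().round(4),round(float(a),3),len(q),np.ptp(q[:,:2]@e[1].T,axis=0).round(3)))
    return out
E
python3 - <<'E'
from h import *
for n in("top","scene"):
    c=dict(np.load(f"pics/{n}0.npz")); w=cloud(c)
    print(n); [print(k) for k in knobs(c,.1)]
    near=np.hypot(w[...,0]-.5,w[...,1]-.24)<.16
    for nm,lo,hi in(("plate",.086,.1),("top",.112,.14),("board",.014,.022)):
        q=w[near&(w[...,2]>lo)&(w[...,2]<hi)]
        if nm=="top": continue
        r=cv2.minAreaRect(q[:,:2].astype(np.float32)); print(nm,r,np.median(q[:,2]),len(q))
    i=rgb(c)
    # rib: non-red high
    q=w[near&(w[...,2]>.116)&(i[...,0]-i[...,1]<30)&(w[...,2]<.14)]
    print("rib",len(q),cv2.minAreaRect(q[:,:2].astype(np.float32)) if len(q)>4 else '',np.median(q[:,2]))
    d=(i.sum(-1)<200)&(w[...,2]<.012)&(np.hypot(w[...,0]-.52,w[...,1]+.2)<.2)
    _,l,s,_=cv2.connectedComponentsWithStats(d.astype(np.uint8)); m=cv2.morphologyEx(d.astype(np.uint8),cv2.MORPH_CLOSE,np.ones((5,5)))
    _,l,s,_=cv2.connectedComponentsWithStats(m); k=1+np.argmax(s[1:,4]); q=w[l==k]; print("mat",cv2.minAreaRect(q[:,:2].astype(np.float32)))
    for nm,xy,rr in(("socket",(.49,0),.05),("coupler",(.66,0),.05)):
        q=w[(np.hypot(w[...,0]-xy[0],w[...,1]-xy[1])<.08)&(w[...,2]>.055)&(w[...,2]<.085)]; print(nm,len(q),q.mean(0) if len(q) else '')
E
```

```text
top
(array([0.4776, 0.2848]), np.float64(0.1295), 0.117, 44, array([0.033, 0.013]))
(array([0.4714, 0.2199]), np.float64(0.1296), 0.303, 45, array([0.032, 0.017]))
(array([0.4633, 0.1528]), np.float64(0.1324), 0.238, 55, array([0.034, 0.022]))
plate ((0.5146396160125732, 0.2155834138393402), (0.20093069970607758, 0.1569317877292633), 84.39889526367188) 0.09197241651486299 3117
board ((0.5060504078865051, 0.21562731266021729), (0.22927269339561462, 0.1899040788412094), 84.39905548095703) 0.017659198261235076 833
rib 193 ((0.4911336302757263, 0.2253618985414505), (0.08732105791568756, 0.10486624389886856), 71.95040893554688) 0.12380304192039815
mat ((0.5086500644683838, -0.22624392807483673), (0.19547677040100098, 0.2355591207742691), 3.188079833984375)
socket 31 [ 0.46683166 -0.00460103  0.06447345]
coupler 110 [0.65373093 0.0029142  0.06986234]
scene
(array([0.4804, 0.2844]), np.float64(0.1326), 0.231, 52, array([0.036, 0.016]))
(array([0.4751, 0.2196]), np.float64(0.13), 0.39, 55, array([0.035, 0.012]))
(array([0.4667, 0.1532]), np.float64(0.1311), 0.223, 48, array([0.034, 0.013]))
plate ((0.5144718885421753, 0.21397477388381958), (0.20395977795124054, 0.16165848076343536), 85.71078491210938) 0.09289174568888736 2833
board ((0.5075685381889343, 0.21435636281967163), (0.23054718971252441, 0.19237320125102997), 84.63783264160156) 0.01834302475567351 929
rib 233 ((0.49320071935653687, 0.21481770277023315), (0.1338299810886383, 0.08807691931724548), 86.0451431274414) 0.12336163815199375
mat ((0.4961659014225006, -0.11155976355075836), (0.19431966543197632, 0.0), 3.9621987342834473)
socket 76 [ 0.46830804 -0.00661711  0.06226331]
coupler 185 [ 0.62973206 -0.00501069  0.06735141]
```

```bash
cat >> h.py <<'E'
def Rt(psi,tilt=0):  # tool y at yaw psi (deg), z down; tilt (rad) about tool x
    y=np.array([np.cos(np.radians(psi)),np.sin(np.radians(psi)),0]);z=np.array([0,0,-1.]);x=np.cross(y,z)
    return R.from_matrix(np.c_[x,y,z])*R.from_rotvec([tilt,0,0])
def plan(calls,start=None):
    """calls: list of lists of (pos,psi,tilt); prints rows per call"""
    if start is None:
        from bench import readout
        s=readout.sense(); p,r=s["tcp_pos"],R.from_rotvec(s["orientation"])
    else: p,r=np.array(start[0]),Rt(*start[1:])
    for c in calls:
        for P,psi,t in c:
            q=Rt(psi,t); d=r.inv().apply(np.array(P)-p)*1000; a=np.degrees((r.inv()*q).as_rotvec())
            print(np.r_[d.round(1),a.round(1)].tolist())
        p,r=np.array(c[-1][0]),Rt(*c[-1][1:]); print('--')
E
python3 - <<'E'
from h import *
plan([[((.25,.37,.25),38,0)],[((.36,.33,.24),3,0)],[((.475,.285,.20),-32,0)],[((.475,.285,.20),-67,0)],[((.475,.285,.15),-80,0)]])
E
```

```text
[-131.7, -148.0, -19.2, -0.1, 0.0, 35.1]
--
[-99.2, 62.1, 10.0, 0.0, 0.0, 35.0]
--
[-51.0, 112.5, 40.0, 0.0, 0.0, 35.0]
--
[0.0, 0.0, 0.0, 0.0, 0.0, 35.0]
--
[0.0, 0.0, 50.0, 0.0, 0.0, 13.0]
--
```

move_arm(increments=[[[-132,-148,-19,0,0,35,40],[-132,-148,-19,0,0,35,40],[-132,-148,-19,0,0,35,40],[-132,-148,-19,0,0,35,40],[-132,-148,-19,0,0,35,40]]], newtons=50)

```text
clock: 0.52
tcp_pos: [0.2506, 0.3674, 0.2502]
orientation: [1.383, 2.82, -0.002]
ft_force: [0.7, 0.2, 0.3]
opening: 0.0399
grasp_force: 0.0
```

move_arm(increments=[[[-99,62,10,0,0,35,40],[-99,62,10,0,0,35,40],[-99,62,10,0,0,35,40],[-99,62,10,0,0,35,40],[-99,62,10,0,0,35,40]]])

```text
clock: 0.93
tcp_pos: [0.3618, 0.3294, 0.2395]
orientation: [-2.171, -2.27, 0.002]
ft_force: [-0.3, 0.1, -0.8]
opening: 0.04
grasp_force: 0.0
```

move_arm(increments=[[[-51,112,40,0,0,35,40],[-51,112,40,0,0,35,40],[-51,112,40,0,0,35,40],[-51,112,40,0,0,35,40],[-51,112,40,0,0,35,40]]])

```text
clock: 1.35
tcp_pos: [0.4764, 0.2841, 0.1982]
orientation: [2.753, 1.513, -0.005]
ft_force: [-0.5, 0.4, -1.1]
opening: 0.04
grasp_force: 0.0
```

move_arm(increments=[[[0,0,0,0,0,35,40],[0,0,0,0,0,35,40],[0,0,0,0,0,35,40],[0,0,0,0,0,35,40],[0,0,0,0,0,35,40]]])

```text
clock: 1.77
tcp_pos: [0.4746, 0.2856, 0.1998]
orientation: [3.08, 0.62, -0.002]
ft_force: [0.3, 0.4, 0.7]
opening: 0.0399
grasp_force: 0.0
```

move_arm(increments=[[[0,0,55,0,0,13,40],[0,0,55,0,0,13,40],[0,0,55,0,0,13,40]]])

```text
clock: 2.02
tcp_pos: [0.4723, 0.2843, 0.1414]
orientation: [3.126, 0.274, -0.012]
ft_force: [-0.4, -0.5, -0.3]
opening: 0.0403
grasp_force: 0.0
```

```bash
python3 - <<'E'
from h import *
from bench import eyes,readout
s=readout.sense();print(s["tcp_pos"],s["joints"][5],Rt(0).as_rotvec(), np.degrees(np.arctan2(*(R.from_rotvec(s["orientation"]).as_matrix()[1::-1,1]))))
ims=[]
for n in("scene","top"):
    c=eyes.read_camera(n);K=c["intrinsics"];q=c["camera_from_world"]@np.r_[.475,.285,.12,1];u,v=(K@q[:3])[:2]/q[2]
    print(u,v); a=c["image"][:,:,::-1]; u,v=int(u),int(v); ims.append(cv2.resize(a[max(v-50,0):v+50,u-50:u+70],(480,400),interpolation=cv2.INTER_CUBIC) if 0 else cv2.resize(cv2.getRectSubPix(np.ascontiguousarray(a),(100,100),(u,v)),(400,400),interpolation=cv2.INTER_CUBIC))
cv2.imwrite("pics/a1.png",np.hstack(ims))
E
```

```text
[0.47231168 0.28429746 0.14142854] 1.916871838452447 [2.22144147 2.22144147 0.        ] -79.98133584508079
353.49341850021176 129.33295194888296
177.60641347182252 259.60043057337225
```

View pics/a1.png

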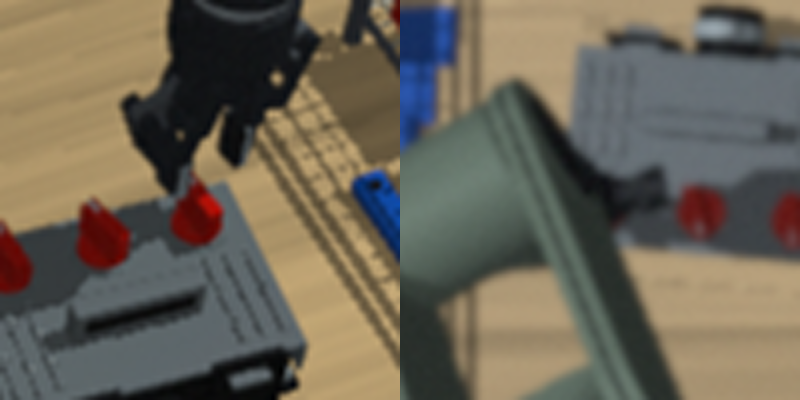

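move_arm(increments=[[[0,0,15,0,0,0,40],[0,0,30,0,0,0,40],[0,0,41,0,0,0,40],[0,0,41,0,0,0,8],[0,0,41,0,0,0,8]]])

```text
clock: 2.53
tcp_pos: [0.4755, 0.2862, 0.1054]
orientation: [-3.128, -0.279, -0.002]
ft_force: [-0.3, -0.1, 0.2]
opening: 0.0167
grasp_force: 0.0
```

move_arm(increments=[[[0,0,0,0,0,0,8],[0,0,0,0,0,0,8],[0,0,0,0,0,0,8],[0,0,0,0,0,0,8]]])

```text
clock: 2.87
tcp_pos: [0.4757, 0.2862, 0.1057]
orientation: [-3.128, -0.277, -0.004]
ft_force: [-0.0, -0.1, 5.2]
opening: 0.011
grasp_force: 51.2
```

move_arm(increments=[[[0,0,-1,0,0,-7,8],[0,0,-1,0,0,-14,8],[0,0,-1,0,0,-21,8],[0,0,-1,0,0,-28,8],[0,0,-1,0,0,-35,8]]])

```text
clock: 3.28
tcp_pos: [0.4747, 0.2862, 0.1058]
orientation: [-2.897, -1.213, -0.001]
ft_force: [-1.2, 0.9, 1.1]
opening: 0.0104
grasp_force: 50.9
```

move_arm(increments=[[[0,0,0,0,0,-7,8],[0,0,0,0,0,-14,8],[0,0,0,0,0,-21,8],[0,0,0,0,0,-28,8],[0,0,0,0,0,-35,8]]])

```text
clock: 3.7
tcp_pos: [0.4743, 0.2863, 0.1058]
orientation: [-2.398, -2.027, -0.0]
ft_force: [-1.2, 1.2, 1.7]
opening: 0.0108
grasp_force: 51.0
```

move_arm(increments=[[[0,0,0,0,0,-3,8],[0,0,0,0,0,-6,8],[0,0,0,0,0,-8,8],[0,0,0,0,0,-8,8]]])

```text
clock: 4.03
tcp_pos: [0.4742, 0.2861, 0.1058]
orientation: [-2.258, -2.182, 0.0]
ft_force: [-4.0, -0.1, 3.3]
opening: 0.0112
grasp_force: 53.7
```

```bash
python3 - <<'E'
from bench import readout
s=readout.sense();print(s["torque"],s["ft_force"],s["joints"])
E
```

```text
[ 0.11319476  0.46767987 -0.53568032] [-3.97194263 -0.05557299  3.32090909] [0.5211826  0.3965487  1.79215677 0.00191524 0.95337029 0.55452588]
```

move_arm(increments=[[[0,0,0,0,0,0,40],[0,0,0,0,0,0,40],[0,0,0,0,0,0,40],[0,0,-20,0,0,0,40],[0,0,-40,0,0,0,40]]])

```text
clock: 4.45
tcp_pos: [0.4743, 0.2852, 0.1446]
orientation: [-2.257, -2.184, 0.005]
ft_force: [0.4, 0.1, -0.7]
opening: 0.0402
grasp_force: 0.0
```

move_arm(increments=[[[-35,-2,0,0,0,7,40],[-66,-4,0,0,0,14,40],[-66,-4,0,0,0,21,40],[-66,-4,0,0,0,28,40],[-66,-4,0,0,0,34,40]]])

```text
clock: 4.87
tcp_pos: [0.469, 0.2193, 0.1455]
orientation: [2.802, 1.419, 0.001]
ft_force: [-0.1, -0.4, -0.1]
opening: 0.04
grasp_force: 0.0
```

move_arm(increments=[[[0,0,0,0,0,7,40],[0,0,0,0,0,14,40],[0,0,0,0,0,21,40],[0,0,0,0,0,28,40],[0,0,0,0,0,34,40]]])

```text
clock: 5.28
tcp_pos: [0.4689, 0.2198, 0.1452]
orientation: [3.095, 0.54, 0.001]
ft_force: [-0.8, -0.1, -0.7]
opening: 0.0403
grasp_force: 0.0
```

```bash
python3 - <<'E'
from h import *
from bench import eyes,readout
s=readout.sense();print(s["tcp_pos"])
c=eyes.read_camera("scene"); [print(k) for k in knobs(c,.1)]
a=cv2.getRectSubPix(np.ascontiguousarray(c["image"][:,:,::-1]),(130,110),(335,140)); cv2.imwrite("pics/a2.png",cv2.resize(a,(780,660))[:600])
E
```

```text
[0.46889842 0.21984556 0.14523377]
(array([0.4759, 0.2851]), np.float64(0.1324), -1.547, 53, array([0.039, 0.015]))
(array([0.4795, 0.2212]), np.float64(0.1292), 0.257, 47, array([0.026, 0.013]))
(array([0.4688, 0.1526]), np.float64(0.1321), 0.136, 48, array([0.033, 0.013]))
(array([0.4643, 0.1419]), np.float64(0.1046), 1.044, 9, array([0.013, 0.01 ]))
```

View pics/a2.png

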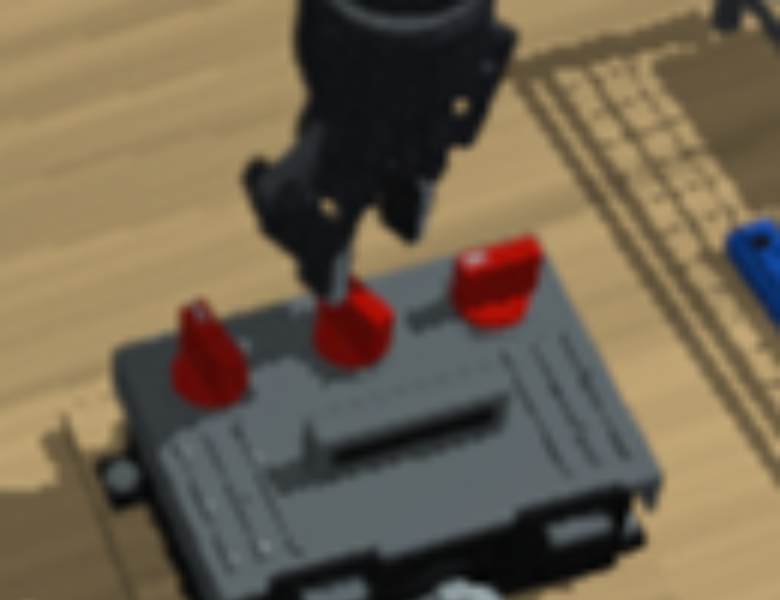

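move_arm(increments=[[[0,0,15,0,0,0,40],[0,0,30,0,0,0,40],[0,0,39,0,0,0,40],[0,0,39,0,0,0,8],[0,0,39,0,0,0,8]]])

```text
clock: 5.75
tcp_pos: [0.4686, 0.2199, 0.1061]
orientation: [3.093, 0.55, -0.001]
ft_force: [0.2, -0.7, 0.7]
opening: 0.0165
grasp_force: 0.0
```

move_arm(increments=[[[0,0,0,0,0,0,8],[0,0,0,0,0,0,8],[0,0,0,0,0,0,8],[0,0,0,0,0,0,8]]])

```text
clock: 6.08
tcp_pos: [0.4688, 0.2199, 0.1065]
orientation: [-3.093, -0.549, -0.001]
ft_force: [-0.0, -0.6, -2.7]
opening: 0.0108
grasp_force: 50.6
```

move_arm(increments=[[[0,0,0,0,0,-7,8],[0,0,0,0,0,-14,8],[0,0,0,0,0,-21,8],[0,0,0,0,0,-28,8],[0,0,0,0,0,-34,8]]])

```text
clock: 6.5
tcp_pos: [0.4689, 0.2198, 0.1065]
orientation: [2.793, 1.437, 0.001]
ft_force: [0.9, -0.6, -2.9]
opening: 0.0109
grasp_force: 50.8
```

move_arm(increments=[[[0,0,0,0,0,-7,8],[0,0,0,0,0,-14,8],[0,0,0,0,0,-21,8],[0,0,0,0,0,-28,8],[0,0,0,0,0,-34,8]]])

```text
clock: 6.92
tcp_pos: [0.469, 0.2197, 0.1065]
orientation: [2.251, 2.19, 0.0]
ft_force: [2.6, -5.9, -1.5]
opening: 0.0108
grasp_force: 55.5
```

move_arm(increments=[[[0,0,0,0,0,0,8],[0,0,0,0,0,0,8]]])

```text
clock: 7.08
tcp_pos: [0.469, 0.2194, 0.1065]
orientation: [2.261, 2.18, 0.0]
ft_force: [1.0, -3.8, -1.7]
opening: 0.0106
grasp_force: 52.5
```

```bash
python3 - <<'E'
from bench import readout
s=readout.sense();print(s["torque"],s["ft_force"],s["joints"])
E
```

```text
[-0.62926307 -0.24031787 -0.5908392 ] [ 0.97073937 -3.77780003 -1.69141676] [ 4.15873836e-01  3.45931356e-01  1.87424949e+00 -8.75989662e-04
  9.21084609e-01  4.52736912e-01]
```

move_arm(increments=[[[0,0,0,0,0,0,40],[0,0,0,0,0,0,40],[0,0,0,0,0,0,40],[0,0,-20,0,0,0,40],[0,0,-39,0,0,0,40]]])

```text
clock: 7.5
tcp_pos: [0.468, 0.2201, 0.1452]
orientation: [-2.257, -2.183, 0.003]
ft_force: [0.9, -0.0, 0.1]
opening: 0.0401
grasp_force: 0.0
```

move_arm(increments=[[[-35,-2,0,0,0,7,40],[-66,-4,0,0,0,14,40],[-66,-4,0,0,0,21,40],[-66,-4,0,0,0,28,40],[-66,-4,0,0,0,35,40]]])

```text
clock: 7.92
tcp_pos: [0.4626, 0.1539, 0.1458]
orientation: [-2.815, -1.394, -0.002]
ft_force: [0.3, 0.5, 0.2]
opening: 0.04
grasp_force: 0.0
```

move_arm(increments=[[[0,0,0,0,0,7,40],[0,0,0,0,0,14,40],[0,0,0,0,0,21,40],[0,0,0,0,0,28,40],[0,0,0,0,0,35,40]]])

```text
clock: 8.33
tcp_pos: [0.4626, 0.1545, 0.1456]
orientation: [-3.103, -0.485, -0.001]
ft_force: [-0.7, 0.4, 0.1]
opening: 0.04
grasp_force: 0.0
```

move_arm(increments=[[[0,0,15,0,0,5,40],[0,0,30,0,0,5,40],[0,0,39,0,0,5,40],[0,0,39,0,0,5,8],[0,0,39,0,0,5,8]]])

```text
clock: 8.75
tcp_pos: [0.4624, 0.1543, 0.1062]
orientation: [-3.121, -0.359, 0.001]
ft_force: [-0.5, -0.6, 0.4]
opening: 0.017
grasp_force: 0.0
```

move_arm(increments=[[[0,0,0,0,0,0,8],[0,0,0,0,0,0,8],[0,0,0,0,0,0,8],[0,0,0,0,0,0,8]]])

```text
clock: 9.08
tcp_pos: [0.4626, 0.154, 0.1066]
orientation: [-3.121, -0.359, -0.001]
ft_force: [0.1, -1.6, -3.2]
opening: 0.0107
grasp_force: 51.3
```

move_arm(increments=[[[0,0,0,0,0,-7,8],[0,0,0,0,0,-14,8],[0,0,0,0,0,-21,8],[0,0,0,0,0,-28,8],[0,0,0,0,0,-35,8]]])

```text
clock: 9.5
tcp_pos: [0.4626, 0.1538, 0.1066]
orientation: [2.864, 1.289, 0.0]
ft_force: [-0.2, -2.5, -0.8]
opening: 0.0105
grasp_force: 51.5
```

move_arm(increments=[[[0,0,0,0,0,-7,8],[0,0,0,0,0,-14,8],[0,0,0,0,0,-21,8],[0,0,0,0,0,-28,8],[0,0,0,0,0,-35,8]]])

```text
clock: 9.92
tcp_pos: [0.4626, 0.1538, 0.1066]
orientation: [2.344, 2.091, 0.0]
ft_force: [0.4, -1.5, -1.3]
opening: 0.0107
grasp_force: 51.5
```

move_arm(increments=[[[0,0,0,0,0,-3,8],[0,0,0,0,0,-5,8],[0,0,0,0,0,-5,8]]])

```text
clock: 10.17
tcp_pos: [0.4631, 0.1536, 0.1066]
orientation: [2.258, 2.182, 0.001]
ft_force: [1.4, -4.8, -1.6]
opening: 0.0107
grasp_force: 54.9
```

move_arm(increments=[[[0,0,0,0,0,0,40],[0,0,0,0,0,0,40],[0,0,0,0,0,0,40],[0,0,-20,0,0,0,40],[0,0,-40,0,0,0,40]]])

```text
clock: 10.58
tcp_pos: [0.4616, 0.1542, 0.146]
orientation: [-2.256, -2.183, 0.004]
ft_force: [0.3, 0.1, 0.5]
opening: 0.0397
grasp_force: 0.0
```

```bash
python3 - <<'E'
from h import *
from bench import eyes,readout
s=readout.sense();print(s["tcp_pos"])
c=eyes.read_camera("scene"); [print(k) for k in knobs(c,.1)]
w=cloud(c);i=rgb(c)
q=w[(np.abs(w[...,2]-.123)<.005)&(np.hypot(w[...,0]-.527,w[...,1]-.214)<.07)&(i[...,0]-i[...,1]<30)&(w[...,0]>.495)]
print(len(q),cv2.minAreaRect(q[:,:2].astype(np.float32)),q.mean(0))
a=cv2.getRectSubPix(np.ascontiguousarray(c["image"][:,:,::-1]),(130,100),(335,140)); cv2.imwrite("pics/a3.png",cv2.resize(a,(780,600)))
E
```

```text
[0.46160831 0.15420304 0.14601732]
(array([0.4749, 0.2867]), np.float64(0.1297), 1.498, 47, array([0.038, 0.015]))
(array([0.4693, 0.2206]), np.float64(0.1292), 1.54, 49, array([0.035, 0.01 ]))
(array([0.484 , 0.2822]), np.float64(0.1047), 1.342, 13, array([0.02 , 0.007]))
(array([0.4644, 0.1442]), np.float64(0.1299), -1.528, 18, array([0.016, 0.009]))
(array([0.4805, 0.2189]), np.float64(0.1031), -1.25, 11, array([0.016, 0.008]))
197 ((0.5268654227256775, 0.21428123116493225), (0.09074060618877411, 0.02003037929534912), 85.5001449584961) [0.52844998 0.21294506 0.1235637 ]
```

View pics/a3.png

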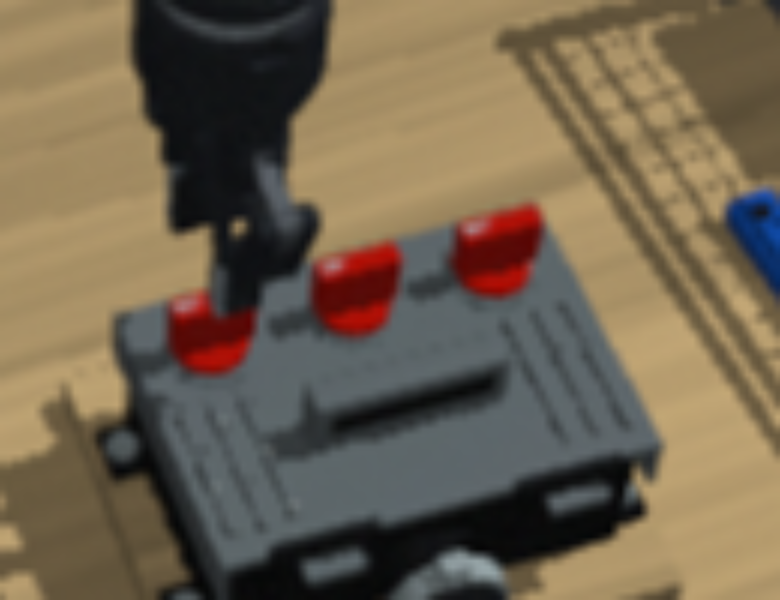

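```bash
python3 - <<'E'
from h import *
P0=np.array([.528,.2137,.098]);ex=np.array([np.cos(np.radians(5.5)),-np.sin(np.radians(5.5)),0]);ez=np.array([0,0,1.])
plan([[((.528,.2137,.146),-5.5,0)],[(P0,-5.5,0)]])
def arc(t,dx=0,dz=0): 
    r=R.from_rotvec([0,t,0]).apply([-.057,0,.010])
    return (P0+ex*(r[0]+.057+dx)+ez*(r[2]-.010+dz),-5.5,t)
plan([[arc(t) for t in(.06,.12,.18,.24,.3)],[arc(.3,d,e) for d,e in((-.008,.001),(-.016,.003),(-.024,.006),(-.03,.012),(-.036,.02))]],start=(P0,-5.5,0))
E
```

```text
[60.6, 61.5, 5.0, 0.3, -0.2, 3.6]
--
[0.0, 0.0, 48.0, 0.0, 0.0, 0.0]
--
[0.0, 0.7, -3.4, 3.4, 0.0, 0.0]
[0.0, 1.6, -6.8, 6.9, 0.0, 0.0]
[0.0, 2.7, -10.0, 10.3, 0.0, 0.0]
[-0.0, 4.0, -13.3, 13.8, 0.0, -0.0]
[-0.0, 5.5, -16.4, 17.2, 0.0, 0.0]
--
[-0.0, -7.9, 1.4, 0.0, 0.0, 0.0]
[-0.0, -16.2, 1.9, 0.0, 0.0, 0.0]
[0.0, -24.7, 1.4, 0.0, 0.0, 0.0]
[0.0, -32.2, -2.6, 0.0, 0.0, 0.0]
[0.0, -40.3, -8.5, 0.0, 0.0, 0.0]
--
```

move_arm(increments=[[[30,31,0,0,0,3.5,40],[61,61,0,0,0,3.5,40],[61,61,0,0,0,3.5,40],[61,61,0,0,0,3.5,40]]])

```text
clock: 10.97
tcp_pos: [0.5268, 0.2148, 0.146]
orientation: [-2.322, -2.116, -0.002]
ft_force: [0.4, -0.9, -0.5]
opening: 0.0406
grasp_force: 0.0
```

```bash
python3 - <<'E'
from h import *
plan([[((.528,.2137,.098),-5.5,0)]])
E
```

```text
[-1.0, 1.2, 48.0, 0.0, -0.1, 0.2]
--
```

move_arm(increments=[[[-1,1,20,0,0,0,40],[-1,1,38,0,0,0,40],[-1,1,48,0,0,0,40],[-1,1,48,0,0,0,12],[-1,1,48,0,0,0,12]]], newtons=80)

```text
clock: 11.38
tcp_pos: [0.5261, 0.2114, 0.0983]
orientation: [2.323, 2.114, -0.001]
ft_force: [2.6, -3.4, 0.0]
opening: 0.0167
grasp_force: 1.3
```

move_arm(increments=[[[0,0,0,0,0,0,12],[0,0,0,0,0,0,12],[0,0,0,0,0,0,12],[0,0,0,0,0,0,12]]])

```text
clock: 11.72
tcp_pos: [0.5264, 0.2119, 0.0986]
orientation: [2.323, 2.114, 0.0]
ft_force: [0.5, -0.8, -2.8]
opening: 0.0146
grasp_force: 79.1
```

move_arm(increments=[[[0,0.3,-1.7,1.7,0,0,12],[0,0.7,-3.4,3.4,0,0,12],[0,1.1,-5.1,5.1,0,0,12],[0,1.6,-6.8,6.9,0,0,12]]])

```text
clock: 12.05
tcp_pos: [0.528, 0.2117, 0.1057]
orientation: [-2.255, -2.053, 0.124]
ft_force: [-0.9, -0.7, -1.4]
opening: 0.0148
grasp_force: 79.5
```

move_arm(increments=[[[0,0.3,-1.7,1.7,0,0,12],[0,0.7,-3.4,3.4,0,0,12],[0,1.6,-6.8,6.9,0,0,12],[0,2.7,-10,10.3,0,0,12],[0,2.7,-10,10.3,0,0,12]]])

```text
clock: 12.47
tcp_pos: [0.5346, 0.2115, 0.1149]
orientation: [-2.15, -1.955, 0.292]
ft_force: [0.9, -0.1, 1.7]
opening: 0.0144
grasp_force: 80.0
```

```bash
python3 - <<'E'
from h import *
from bench import eyes,readout
s=readout.sense();print(s["tcp_pos"],s["ft_force"],s["torque"])
c=eyes.read_camera("scene")
a=cv2.getRectSubPix(np.ascontiguousarray(c["image"][:,:,::-1]),(160,120),(335,140)); cv2.imwrite("pics/a4.png",cv2.resize(a,(800,600)))
E
```

```text
[0.53464758 0.21148056 0.11485715] [ 0.90702289 -0.09589284  1.7214687 ] [-0.10509168 -0.79309359 -0.01987159]
```

View pics/a4.png

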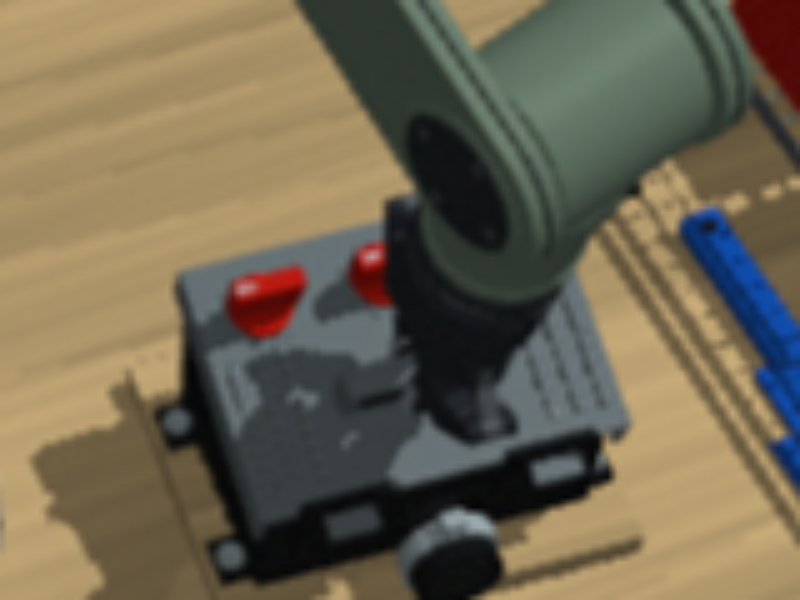

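move_arm(increments=[[[0,-4,0.5,0,0,0,12],[0,-8,1,0,0,0,12],[0,-12,1,0,0,0,12],[0,-16,1,0,0,0,12],[0,-16,1,0,0,0,12]]])

```text
clock: 12.93
tcp_pos: [0.5139, 0.213, 0.1185]
orientation: [-2.146, -1.955, 0.299]
ft_force: [-0.3, -0.3, -3.9]
opening: 0.0146
grasp_force: 79.4
```

move_arm(increments=[[[0,-4,0,0,0,0,12],[0,-8,0,0,0,0,12],[0,-14,-2,0,0,0,12],[0,-20,-6,0,0,0,12],[0,-20,-6,0,0,0,12]]])

```text
clock: 13.35
tcp_pos: [0.4983, 0.2148, 0.1314]
orientation: [-2.148, -1.956, 0.295]
ft_force: [0.0, -0.7, -4.6]
opening: 0.0148
grasp_force: 79.4
```

```bash
python3 - <<'E'
from h import *
from bench import eyes,readout
s=readout.sense();print(s["tcp_pos"],s["ft_force"],s["torque"])
p=s["tcp_pos"];r=R.from_rotvec(s["orientation"]).as_matrix();psi=np.degrees(np.arctan2(r[1,1],r[0,1]));print(psi)
P=p+[0,0,.02]; Q=p+[0,0,.10]
# level in place well up, then carry. target: cover centre on mat centre -> TCP = centre + 20mm along x
psi=-5.5
plan([[(P,psi,.3),(P+[0,0,.02],psi,.3),(Q,psi,.3)],[(Q,psi,.0)],[(Q*[1,0,1]+[0,.02,0],-2,0)],[(Q*[1,0,1]+[0,-.17,0],1,0)],[((.529,-.225,Q[2]),3,0)],[((.529,-.225,.06),3,0)]])
for n in("scene","top"):
    c=eyes.read_camera(n);w=cloud(c);i=rgb(c)
    d=(i.sum(-1)<170)&(np.abs(w[...,2]-.003)<.008)&(np.abs(w[...,0]-.51)<.16)&(np.abs(w[...,1]+.22)<.17)
    q=w[d]; print(n,len(q),(np.nanmin(q,0)+np.nanmax(q,0))/2,q.mean(0),cv2.minAreaRect(q[:,:2].astype(np.float32)))
    if n=="scene": a=cv2.getRectSubPix(np.ascontiguousarray(c["image"][:,:,::-1]),(160,120),(335,140)); cv2.imwrite("pics/a5.png",cv2.resize(a,(800,600)))
E
```

```text
[0.49834769 0.2148143  0.13141678] [ 0.03613992 -0.7048016  -4.63178172] [-0.06185707 -0.49366491  0.03253296]
-5.3589425563182225
[0.0, -5.9, -19.1, 0.0, 0.0, 0.1]
[0.0, -11.8, -38.2, 0.0, 0.0, 0.1]
[0.1, -29.5, -95.5, 0.0, 0.0, 0.1]
--
[0.0, 0.0, 0.0, -17.2, 0.0, 0.0]
--
[-193.9, 18.7, 0.0, 0.0, 0.0, -3.5]
--
[-189.9, 6.6, 0.0, 0.0, 0.0, -3.0]
--
[-55.5, 29.7, 0.0, 0.0, 0.0, -2.0]
--
[0.0, 0.0, 171.4, 0.0, 0.0, 0.0]
--
scene 6115 [ 0.50841089 -0.22600239  0.0030153 ] [ 0.51314416 -0.22731209  0.00439553] ((0.5095731616020203, -0.22638143599033356), (0.20430049300193787, 0.24198828637599945), 2.6166269779205322)
top 4905 [ 0.50684242 -0.22489581  0.00300723] [ 0.50711822 -0.2236602   0.00346075] ((0.5071713924407959, -0.2248200625181198), (0.19594261050224304, 0.23791246116161346), 2.7134838104248047)
```

View pics/a5.png

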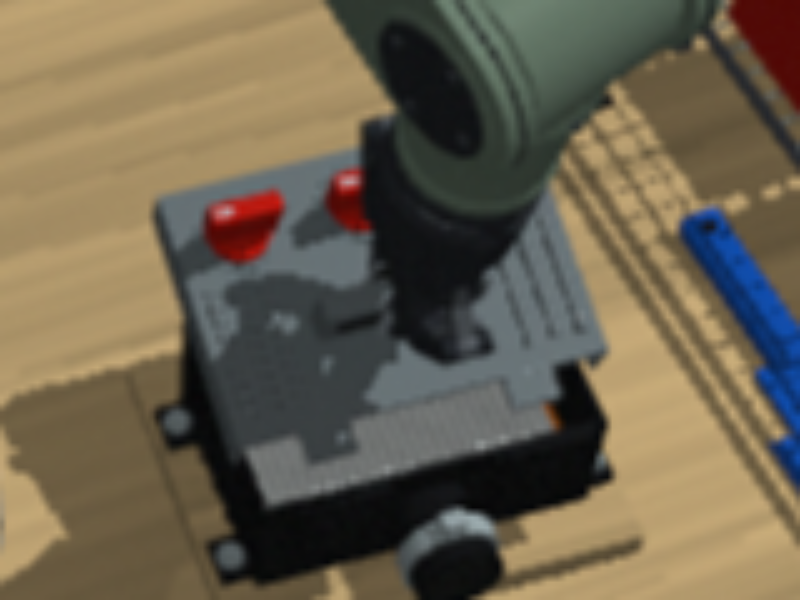

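move_arm(increments=[[[0,-6,-19,0,0,0,12],[0,-12,-38,0,0,0,12],[0,-20,-65,0,0,0,12],[0,-29,-95,0,0,0,12],[0,-29,-95,0,0,0,12]]])

```text
clock: 13.87
tcp_pos: [0.5021, 0.2155, 0.2352]
orientation: [-2.152, -1.96, 0.281]
ft_force: [0.9, -0.7, -3.9]
opening: 0.0143
grasp_force: 79.3
```

move_arm(increments=[[[0,0,0,-4,0,0,12],[0,0,0,-8,0,0,12],[0,0,0,-12,0,0,12],[0,0,0,-17.2,0,0,12],[0,0,0,-17.2,0,0,12]]])

```text
clock: 14.28
tcp_pos: [0.4961, 0.2142, 0.229]
orientation: [-2.321, -2.116, 0.003]
ft_force: [-1.0, -0.5, -4.0]
opening: 0.0146
grasp_force: 79.7
```

move_arm(increments=[[[-20,2,0,0,0,0,12],[-50,5,0,0,0,0,12],[-80,8,0,0,0,-1,12],[-110,11,0,0,0,-2,12],[-140,14,0,0,0,-3,12]]])

```text
clock: 14.7
tcp_pos: [0.5, 0.0725, 0.2287]
orientation: [-2.264, -2.174, 0.003]
ft_force: [0.6, 0.3, -4.7]
opening: 0.0148
grasp_force: 79.7
```

move_arm(increments=[[[-30,2,0,0,0,-1,12],[-60,3,0,0,0,-2,12],[-90,5,0,0,0,-3,12],[-120,6,0,0,0,-3,12],[-150,7,0,0,0,-3,12]]])

```text
clock: 15.12
tcp_pos: [0.5008, -0.0779, 0.2287]
orientation: [-2.208, -2.23, 0.001]
ft_force: [0.1, -0.4, -3.8]
opening: 0.0146
grasp_force: 79.7
```

move_arm(increments=[[[-30,2,0,0,0,-1,12],[-60,5,0,0,0,-2,12],[-90,10,0,0,0,-2,12],[-110,15,0,0,0,-2,12],[-110,15,0,0,0,-2,12]]])

```text
clock: 15.53
tcp_pos: [0.5181, -0.1905, 0.2283]
orientation: [-2.174, -2.267, 0.002]
ft_force: [0.4, 0.1, -5.2]
opening: 0.0148
grasp_force: 79.7
```

```bash
python3 - <<'E'
from h import *
plan([[((.528,-.225,.08),3,0),((.528,-.225,.04),3,0)]])
E
```

```text
[-34.9, 8.6, 148.3, -0.1, 0.0, -0.6]
[-34.9, 8.7, 188.3, -0.1, 0.0, -0.6]
--
```

move_arm(increments=[[[-18,5,20,0,0,0,12],[-35,9,55,0,0,0,12],[-35,9,90,0,0,0,12],[-35,9,120,0,0,0,12],[-35,9,140,0,0,0,12]]])

```text
clock: 15.95
tcp_pos: [0.5257, -0.2199, 0.0852]
orientation: [-2.166, -2.264, 0.002]
ft_force: [-1.3, 0.2, -3.6]
opening: 0.0146
grasp_force: 79.7
```

move_arm(increments=[[[0,0,15,0,0,0,12],[0,0,28,0,0,0,12],[0,0,38,0,0,0,12],[0,0,44,0,0,0,12],[0,0,44,0,0,0,12]]])

```text
clock: 16.37
tcp_pos: [0.5271, -0.2203, 0.0439]
orientation: [-2.168, -2.269, 0.001]
ft_force: [0.3, -0.6, -4.6]
opening: 0.0146
grasp_force: 79.7
```

```bash
python3 - <<'E'
from h import *
from bench import eyes,readout
s=readout.sense();print(s["tcp_pos"],s["ft_force"],s["torque"])
c=eyes.read_camera("scene");K=c["intrinsics"];q=c["camera_from_world"]@np.r_[.51,-.225,.03,1];u,v=(K@q[:3])[:2]/q[2]
a=cv2.getRectSubPix(np.ascontiguousarray(c["image"][:,:,::-1]),(160,120),(u,v)); cv2.imwrite("pics/a6.png",cv2.resize(a,(800,600)))
E
```

```text
[ 0.52706308 -0.2202953   0.04387781] [ 0.34265873 -0.56281995 -4.56647385] [-0.05428222 -0.06501084 -0.04169476]
```

View pics/a6.png

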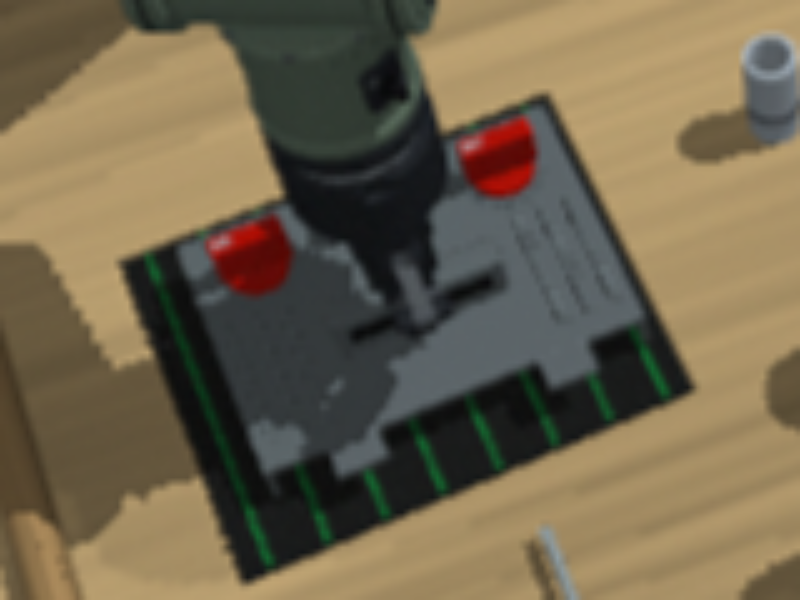

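The cover is level over the mat (centred near 400,300 in the crop) and about 5 mm up, so I'm lowering it the rest of the way.

move_arm(increments=[[[0,0,1,0,0,0,12],[0,0,2,0,0,0,12],[0,0,3,0,0,0,12],[0,0,4,0,0,0,12],[0,0,4,0,0,0,12]]])

```text
clock: 16.83
tcp_pos: [0.5278, -0.2207, 0.0417]
orientation: [2.17, 2.271, 0.0]
ft_force: [0.1, -0.6, -4.0]
opening: 0.015
grasp_force: 79.8
```

move_arm(increments=[[[0,0,0.7,0,0,0,12],[0,0,1.4,0,0,0,12],[0,0,1.4,0,0,0,12]]])

```text
clock: 17.08
tcp_pos: [0.5277, -0.2207, 0.04]
orientation: [-2.17, -2.271, -0.0]
ft_force: [-0.6, 0.3, -4.2]
opening: 0.0145
grasp_force: 79.7
```

move_arm(increments=[[[0,0,0.5,0,0,0,12],[0,0,1,0,0,0,12],[0,0,1.5,0,0,0,12],[0,0,1.5,0,0,0,12]]])

```text
clock: 17.42
tcp_pos: [0.5278, -0.2207, 0.0385]
orientation: [-2.17, -2.271, -0.0]
ft_force: [-0.4, 0.1, -3.9]
opening: 0.0146
grasp_force: 79.7
```

move_arm(increments=[[[0,0,0.5,0,0,0,12],[0,0,1,0,0,0,12],[0,0,1,0,0,0,12]]])

```text
clock: 17.67
tcp_pos: [0.5278, -0.2208, 0.0385]
orientation: [2.17, 2.271, 0.0]
ft_force: [-1.3, 0.7, 4.4]
opening: 0.0141
grasp_force: 81.0
```

move_arm(increments=[[[0,0,0,0,0,0,18],[0,0,0,0,0,0,25],[0,0,0,0,0,0,40],[0,0,0,0,0,0,40],[0,0,0,0,0,0,40]]])

```text
clock: 18.08
tcp_pos: [0.5279, -0.2208, 0.0375]
orientation: [2.17, 2.271, 0.0]
ft_force: [0.3, -0.3, -1.0]
opening: 0.0401
grasp_force: 0.0
```

move_arm(increments=[[[0,0,-10,0,0,0,40],[0,0,-30,0,0,0,40],[0,0,-60,0,0,0,40],[0,0,-100,0,0,0,40],[0,0,-130,0,0,0,40]]])

```text
clock: 18.5
tcp_pos: [0.5282, -0.2209, 0.1708]
orientation: [2.169, 2.27, 0.001]
ft_force: [0.2, -1.4, 0.2]
opening: 0.04
grasp_force: 0.0
```

move_arm(increments=[[[0,-30,-20,0,0,0,40],[0,-60,-40,0,0,0,40],[0,-90,-60,0,0,0,40],[0,-100,-60,0,0,0,40],[0,-100,-60,0,0,0,40]]])

```text
clock: 18.92
tcp_pos: [0.4263, -0.2254, 0.2294]
orientation: [2.17, 2.268, 0.001]
ft_force: [-0.6, -0.3, -0.3]
opening: 0.0396
grasp_force: 0.0
```

```bash
python3 - <<'E'
from h import *
from bench import eyes
c=eyes.read_camera("scene");K=c["intrinsics"];q=c["camera_from_world"]@np.r_[.51,-.225,.03,1];u,v=(K@q[:3])[:2]/q[2]
w=cloud(c); m=(np.abs(w[...,2]-.032)<.005)&(np.hypot(w[...,0]-.51,w[...,1]+.22)<.16); p=w[m]
print(len(p),np.median(p[:,2]),cv2.minAreaRect(p[:,:2].astype(np.float32)), np.linalg.lstsq(np.c_[p[:,:2],np.ones(len(p))],p[:,2],rcond=None)[0])
a=cv2.getRectSubPix(np.ascontiguousarray(c["image"][:,:,::-1]),(240,180),(u+30,v)); cv2.imwrite("pics/a7.png",cv2.resize(a,(800,600)))
E
```

```text
2958 0.032725321675477814 ((0.5147374868392944, -0.21792468428611755), (0.16111330687999725, 0.20037223398685455), 2.573000192642212) [ 0.00051842 -0.00099227  0.03215628]
```

View pics/a7.png

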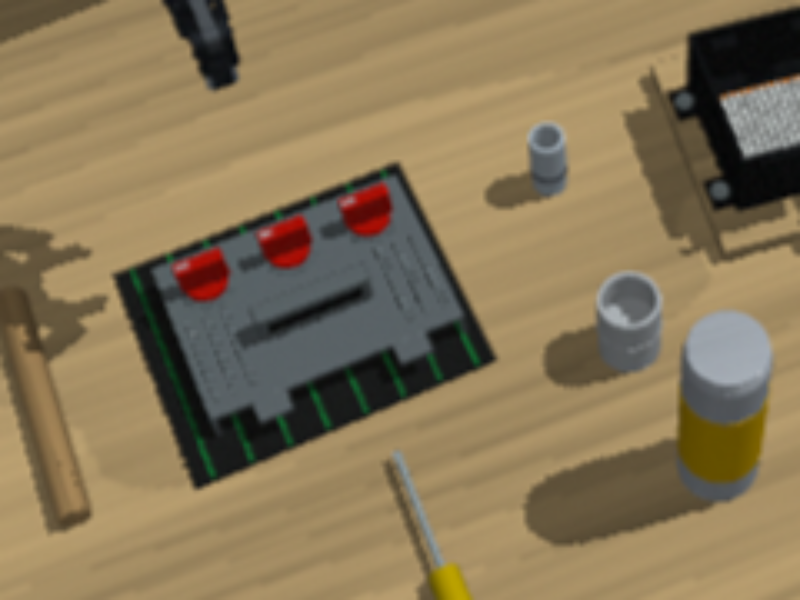

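The cover lies flat on the mat: the plate height is 32.7 mm and its centre is about 8 mm off the middle. The knobs are still released, and nothing else visible in the picture has moved.

```bash
python3 -c "
from bench import hand_in
print(hand_in())"
```

```text
the job is handed in; nothing more can be done
None
```

The job is handed in: all three knobs were turned to their stops, and the cover was tipped out of its slots without forcing and laid flat, right way up, about 8 mm from the mat's middle; `hand_in()` returned no verdict.

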